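# Confirm two picks at the parts bays

## Task

Two parts have been called up for the next fixture: with the fingertips gently press the green confirm key of the bay holding the elbow fitting well down and let it come up again, then do the same at the bay holding the white silencer, and withdraw. Do not press the keys of the grey call unit or the green tin, and leave the parts in their trays and everything else on the bench where they are, nothing picked up.

Things in the scene. Friction and masses are not known exactly. Their poses are not given: they have to be found in the camera images.
- bay_elbow: pick bay of the elbow fitting, screwed down: dark base plate 156 (x) by 92 (y) by 8 mm with a round green key on its near half and an orange open tray, rim 24 mm above the bench, on its far half; all four bays are alike but for the part in the tray. Origin under the middle of the plate; its x points from the key to the tray, the key's axis is at x = -45 mm, the tray's middle at x = +32 mm
- key_elbow_top (a point): middle of the top face of the green key of the elbow fitting's bay: key 30 mm across in a black round housing 46 mm across; at rest its top lies 32 mm above the bench and 12 mm above the housing
- key_elbow (a joint): travel of that key straight down, in m: 0 up, 0.008 fully down, counted as pressed from 0.005; its spring pushes back with 1.5 N at the top rising evenly to 5 N at the bottom, and lifts it again when let go
- elbow_fitting: black push-in elbow fitting with a blue collar and a brass-coloured hex foot, 30x16x26 mm, standing loose in its tray; origin at the middle of its underside
- bay_silencer: pick bay of the white silencer, screwed down: dark base plate 156 (x) by 92 (y) by 8 mm with a round green key on its near half and an orange open tray, rim 24 mm above the bench, on its far half; all four bays are alike but for the part in the tray. Origin under the middle of the plate; its x points from the key to the tray, the key's axis is at x = -45 mm, the tray's middle at x = +32 mm
- key_silencer_top (a point): middle of the top face of the green key of the white silencer's bay: key 30 mm across in a black round housing 46 mm across; at rest its top lies 32 mm above the bench and 12 mm above the housing
- key_silencer (a joint): travel of that key straight down, in m: 0 up, 0.008 fully down, counted as pressed from 0.005; its spring pushes back with 1.5 N at the top rising evenly to 5 N at the bottom, and lifts it again when let go
- silencer_spare: white ribbed plastic silencer, a lying cylinder 53 mm long and 21 mm thick along its y, loose in its tray; origin at the middle of its underside
- bay_call: pick bay of the grey call unit, screwed down: dark base plate 156 (x) by 92 (y) by 8 mm with a round green key on its near half and an orange open tray, rim 24 mm above the bench, on its far half; all four bays are alike but for the part in the tray. Origin under the middle of the plate; its x points from the key to the tray, the key's axis is at x = -45 mm, the tray's middle at x = +32 mm
- key_call_top (a point): middle of the top face of the green key of the grey call unit's bay: key 30 mm across in a black round housing 46 mm across; at rest its top lies 32 mm above the bench and 12 mm above the housing
- key_call (a joint): travel of that key straight down, in m: 0 up, 0.008 fully down, counted as pressed from 0.005; its spring pushes back with 1.5 N at the top rising evenly to 5 N at the bottom, and lifts it again when let go
- pager_box: grey hand call unit, a flat box 62x42x20 mm, lying loose in its tray; origin at the middle of its underside
- bay_tin: pick bay of the green tin, screwed down: dark base plate 156 (x) by 92 (y) by 8 mm with a round green key on its near half and an orange open tray, rim 24 mm above the bench, on its far half; all four bays are alike but for the part in the tray. Origin under the middle of the plate; its x points from the key to the tray, the key's axis is at x = -45 mm, the tray's middle at x = +32 mm
- key_tin_top (a point): middle of the top face of the green key of the green tin's bay: key 30 mm across in a black round housing 46 mm across; at rest its top lies 32 mm above the bench and 12 mm above the housing
- key_tin (a joint): travel of that key straight down, in m: 0 up, 0.008 fully down, counted as pressed from 0.005; its spring pushes back with 1.5 N at the top rising evenly to 5 N at the bottom, and lifts it again when let go
- grease_tin: round green tin with a grey-white lid, 62 mm across, 42 mm tall, loose in its tray; origin at the middle of its underside
- caliper: steel vernier caliper lying flat, 200 mm long along its y, 73 mm wide, 10 mm thick; a bystander to be left alone; origin at the middle of its underside
- knob_spare: black ball knob standing on its boss, 29 mm across, 33 mm tall; a bystander to be left alone; origin at the middle of its underside
- steel_bracket: bent sheet-steel bracket, 34x64x50 mm; a bystander to be left alone; origin at the middle of its underside
- oil_bottle: cream oil bottle with a red spout, 48 mm across, 145 mm tall; a bystander to be left alone; origin at the middle of its underside

How it is judged (in metres and radians):
On the way, in this order (a step that is already met when the one before it is completed fails the run):
1. the elbow fitting's key is pressed (5 mm or more) while the silencer's key is up (value of joint key_elbow above 0.005 m and value of joint key_silencer below 0.0015 m), for 0.05 s.
2. the elbow fitting's key has come up again while the silencer's is still up (value of joint each of key_elbow, key_silencer below 0.0015 m), for 0.05 s.
3. the silencer's key is pressed (5 mm or more) while the elbow fitting's key is up (value of joint key_silencer above 0.005 m and value of joint key_elbow below 0.0015 m), for 0.05 s.
At the end, for the whole second after the job is handed in: Both keys were pressed in the order named; all four keys are up again (within 1.5 mm), the four parts lie still in their trays within 12 mm of where they were, and the other things within 20 mm (all of step 2 and value of joint each of key_call, key_tin below 0.0015 m and distance of each of elbow_fitting, silencer_spare, pager_box, grease_tin from where it was at the start of the episode below 0.012 m and distance of each of caliper, knob_spare, steel_bracket, oil_bottle from where it was at the start of the episode below 0.02 m and linear speed of each of elbow_fitting, silencer_spare, pager_box, grease_tin below 0.02 m/s); the robot touches nothing.
It fails at once if the call unit's or the tin's key is pressed (more than 2.5 mm) (value of joint any of key_call, key_tin above 0.0025 m).
It fails at once if a part is lifted or shifted in its tray by more than 12 mm (distance of any of elbow_fitting, silencer_spare, pager_box, grease_tin from where it was at the start of the episode above 0.012 m).
It fails at once if a bystander is shifted or lifted by more than 20 mm (distance of any of caliper, knob_spare, steel_bracket, oil_bottle from where it was at the start of the episode above 0.02 m).
It fails at once if a bay is pressed with more than 35 N (contact force between any of the fingers, the arm and bay_elbow above 35 N or contact force between any of the fingers, the arm and bay_silencer above 35 N or contact force between any of the fingers, the arm and bay_call above 35 N or contact force between any of the fingers, the arm and bay_tin above 35 N).
It also fails if it takes over 35 s, if anything falls off the work surface, if the arm or the gripper's body presses on something with over 40 N, if the wrist force passes 120 N, or if a joint passes its speed limit or range.

## Robot

A 6-joint arm with a two-finger parallel gripper is mounted at the origin on a cart in front of the work surface, level with it; the furniture and walls round the work are solid. World frame = base frame: x ahead of the robot, y to its left, z up, the work surface at z = 0. Lengths are in m, angles in degrees, forces in N, time in s.
With the tool pointing down it reaches from about 0.25 to 0.8 m from the base axis. Payload 8.5 kg.
Tool frame: the origin (TCP) lies at the very end of the fingers, on their centre line; the grasp point (between the pads) lies 19 mm behind it; z points along the fingers, y is the direction in which the jaws open and shut (so a half turn about z gives the same grasp; the last joint's range is limited). The gripper opens to 85 mm and grips with 20 to 120 N. Pads are 22 mm wide; open, the fingers measure 114 mm over their backs; the gripper's body (76 mm by 85 mm) begins 54 mm behind the grasp point. The pads swing forward as they close: fully open they stand 13 mm farther back than shut.
Start: joints at [68.067, 13.648, -0.773, 75.585, 0, 90], TCP at [0.196, 0.487, 0.231] pointing down, gripper open.
Joint ranges: [-152.45, 152.45], [-59.26, 108.67], [-65.41, 83.53], [-104.44, 129.93], [-82.83, 76.93], [-180, 180]. Speed limits (degrees/s): [127.2, 127.2, 159.86, 180, 180, 180].

## Interface

Orientations are given as [roll, pitch, yaw] about the fixed x, y, z axes, in that order (R = Rz(yaw) Ry(pitch) Rx(roll)).
In Python, from station import * gives the robot as it stands. The module is installed in compiled form; this text tells all that it offers. Calls block until the motion is done:
- move_pose(position, orientation): joint-space move of the TCP to a pose.
- move_linear(position, ori=None, vel=0.15, guard=None): straight line of the TCP; ori=None keeps the orientation; vel is the mean speed in m/s. With guard (N) it stops when the force on the tool has changed by that much, and returns True; else False.
- move_j(angles): joint-space move.
- set_gripper(opening): opening from 0.0 (shut) to 1.0 (fully open); the grip force is fixed at half the most; returns when the fingers have stopped.
- pause(seconds).
- inverse_kinematics(position, orientation): joint angles nearest the present ones, or None.
- grab_frame(name): name is "scene" or "side" or "wrist"; returns a dict with "frame" (400x640x3 uint8, red, green, blue), "fovy" (degrees; the focal length in pixels is half the picture's height over the tangent of half this angle, whatever the lens; pixels are square), "cx", "cy" (the principal point, pixels), "R" (3x3) and "t" (3): a world point X has camera coordinates R X + t; the wrist camera has in their place "T_tool_cam" (4x4, takes a point from camera to tool coordinates, whose origin is the TCP and whose axes are the flange's). Camera axes: x right, y down, z forward; pixel columns grow to the right and rows downward; lengths in m; the calibration is good to about 2 mm. A picture is of the moment at which its call begins: read the wrist's pose just before it. There is no depth.
A pose or a line that the arm cannot do raises IKError and nothing moves.
- hand_in(): hands the job in, once; it reports no verdict.
Readings, each from a call of its own:
- current_clock(): time.
- current_joints(): joint angles.
- current_joint_vel(): joint speeds.
- current_joint_torque(): joint torques, N m.
- current_ee_pos(): TCP position.
- current_eef_rot(): TCP orientation.
- current_contact_force(): force on the tool from outside, world axes, zero at the start.
- current_wrist_torque(): the same for the moment, N m.
- current_width(): opening from 0.0 (shut) to 1.0 (fully open).
Only numpy, scipy, OpenCV 4.12 (cv2) and the standard library are available. Lean on these libraries where they do the work, as an engineer would, in place of code of your own. Each camera call takes 0.05 s, during which the arm holds its last target.

## Working session

There is one attempt and no reset: what is moved stays moved. The work goes in short steps, each a Python script; the robot and the scene stay as the last script left them, time stands still between calls to the robot, and variables do not carry over. Pictures are saved under pics/ and viewed, and the job is handed in when it is done.

```bash
mkdir -p pics
python3 - <<'E'
from station import *
import cv2,pickle
print(current_clock(),current_ee_pos(),current_eef_rot(),current_width())
d={}
for n in("scene","side","wrist"):
    f=grab_frame(n);d[n]=f
    cv2.imwrite(f"pics/{n}0.png",f["frame"][:,:,::-1])
    print(n,{k:v for k,v in f.items() if k!="frame"})
pickle.dump(d,open("f0.pkl","wb"))
E
```

```text
0.0 [0.19595583 0.48660846 0.23067959] [-1.79917179e+02  1.48270976e-03  1.58065578e+02] 1.0032104158321233
scene {'fovy': 52.30258356846037, 'cx': 317.7448887655567, 'cy': 205.26342443043114, 'R': array([[ 0.88460113, -0.46615387, -0.01346859],
       [-0.29808412, -0.54297929, -0.7850601 ],
       [ 0.35864564,  0.69847982, -0.61927316]]), 't': array([-0.5056974 ,  0.20902303,  0.99100027])}
side {'fovy': 45.41973994897001, 'cx': 327.18787500191, 'cy': 206.37650064353954, 'R': array([[-0.99904587, -0.04020305, -0.01706051],
       [-0.005545  ,  0.50424495, -0.86354287],
       [ 0.04331973, -0.86262434, -0.50398676]]), 't': array([0.5584244 , 0.05922669, 1.4452031 ])}
wrist {'fovy': 59.94348771096369, 'cx': 319.4995910343916, 'cy': 206.01384877996793, 'T_tool_cam': array([[-1.10748855e-03, -9.59998715e-01, -2.80002216e-01,
         7.07200852e-02],
       [ 9.99999094e-01, -1.27759693e-03,  4.25010433e-04,
        -2.97124278e-04],
       [-7.65739441e-04, -2.80001492e-01,  9.59999260e-01,
        -1.43391521e-01],
       [ 0.00000000e+00,  0.00000000e+00,  0.00000000e+00,
         1.00000000e+00]])}
```

View pics/scene0.png

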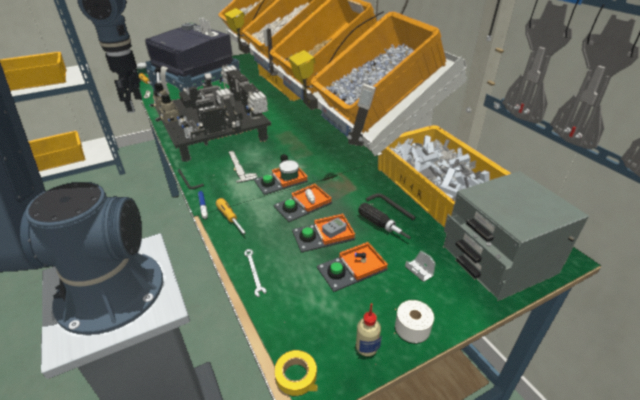

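View pics/side0.png

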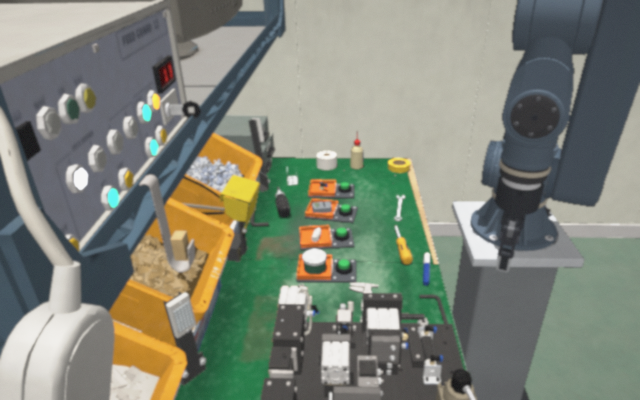

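View pics/wrist0.png

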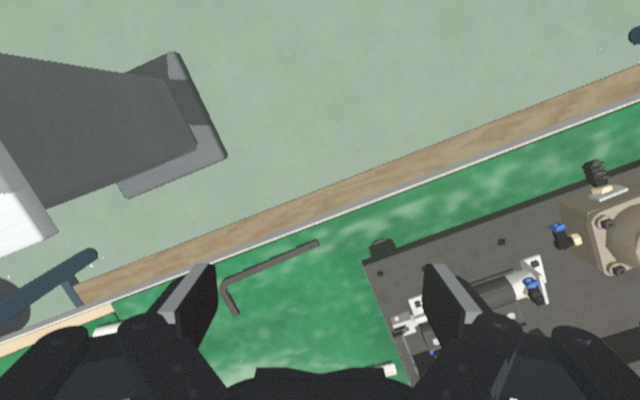

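The scene view shows four bays. Their keys are at about (267,180) for the tin, (290,203) for the white silencer, (308,233) for the grey unit and (337,270) for the elbow. Next I'll zoom in and measure.

```bash
cat > h.py <<'E'
import numpy as np,cv2
def ray(f,u,v):
    F=200/np.tan(np.radians(f["fovy"]/2))
    d=np.array([(u-f["cx"])/F,(v-f["cy"])/F,1.])
    return -f["R"].T@f["t"], f["R"].T@d
def onz(f,u,v,z):
    o,d=ray(f,u,v); return o+d*(z-o[2])/d[2]
def proj(f,X):
    F=200/np.tan(np.radians(f["fovy"]/2)); c=f["R"]@X+f["t"]
    return c[:2]/c[2]*F+[f["cx"],f["cy"]]
E
python3 - <<'E'
import pickle
from h import *
d=pickle.load(open("f0.pkl","rb"))
box={"scene":(245,145,400,295),"side":(280,170,375,290)}
for n,(a,b,c,e) in box.items():
    f=d[n];im=f["frame"][b:e,a:c,::-1].copy()
    hsv=cv2.cvtColor(im,cv2.COLOR_BGR2HSV)
    print(n, [hsv[y-b,x-a] for x,y in ([(337,268),(300,262)] if n=="scene" else [(345,265),(345,300-25)])])
    cv2.imwrite(f"pics/{n}_z.png",cv2.resize(im,None,fx=4,fy=4,interpolation=cv2.INTER_CUBIC))
E
```

```text
scene [array([ 67, 166, 190], dtype=uint8), array([ 69, 106, 125], dtype=uint8)]
side [array([ 67, 153, 188], dtype=uint8), array([120,  10,  99], dtype=uint8)]
```

View pics/scene_z.png

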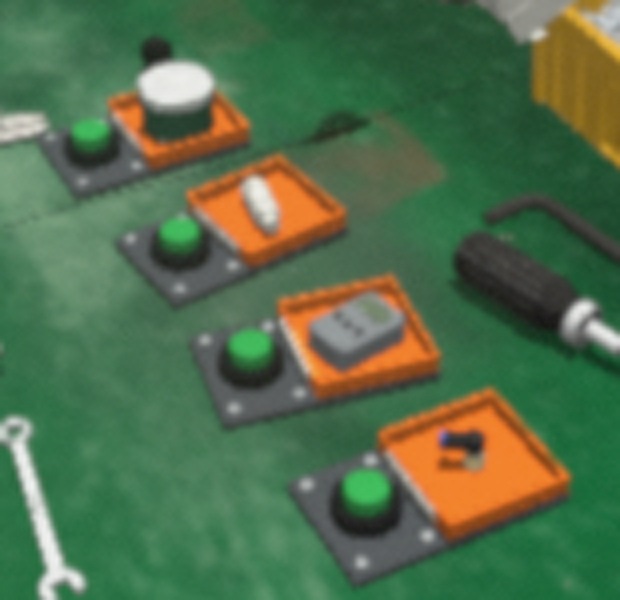

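View pics/side_z.png

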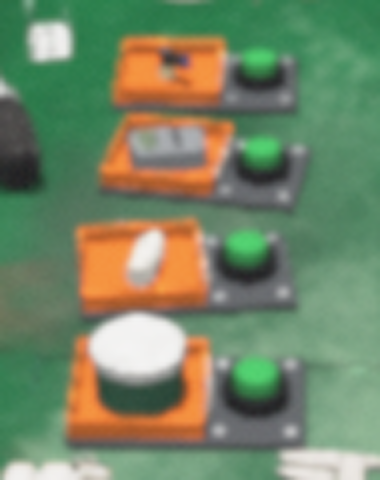

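Both views agree on the order from the near end: elbow, grey unit, silencer, tin. Next I'll triangulate the key tops.

Run:
```python
import pickle
from h import *
d=pickle.load(open("f0.pkl","rb"))
box={"scene":(245,145,400,295),"side":(280,170,375,290)}
names={"scene":["tin","sil","call","elb"],"side":["elb","call","sil","tin"]}
R={}
for n,(a,b,c,e) in box.items():
    f=d[n];im=f["frame"][b:e,a:c,::-1].copy()
    im=cv2.resize(im,None,fx=4,fy=4,interpolation=cv2.INTER_CUBIC)
    hsv=cv2.cvtColor(im,cv2.COLOR_BGR2HSV)
    for lo in((100,130),(100,165)):
        m=cv2.inRange(hsv,(58,lo[0]+30,lo[1]),(76,255,255))
        k,_,s,ce=cv2.connectedComponentsWithStats(m)
        L=sorted([(ce[i][1],ce[i][0],s[i].tolist()) for i in range(1,k) if s[i][4]>150])
        for nm,(y,x,st) in zip(names[n],L):
            u,v=(x+.5)/4-.5+a,(y+.5)/4-.5+b
            p=onz(f,u,v,.032 if lo[1]>150 else .029)
            R[n,nm,lo[1]]=(u,v)
            print(n,lo[1],nm,round(u,1),round(v,1),st,p.round(4))
for nm in names["side"]:
  for lo in (130,165):
    A=[];B=[]
    for n in box:
        o,dd=ray(d[n],*R[n,nm,lo]);dd/=np.linalg.norm(dd);P=np.eye(3)-np.outer(dd,dd);A.append(P);B.append(P@o)
    print(nm,lo,np.linalg.solve(sum(A),sum(B)).round(4))
```

```text
scene 130 tin 266.9 177.3 [73, 120, 35, 22, 589] [0.5078 0.2308 0.029 ]
scene 130 sil 289.4 202.4 [161, 220, 37, 24, 720] [0.5165 0.0749 0.029 ]
scene 130 call 307.1 230.8 [230, 331, 41, 29, 925] [ 0.5061 -0.0631  0.029 ]
scene 130 elb 336.2 266.6 [344, 471, 46, 35, 1276] [ 0.5099 -0.2156  0.029 ]
scene 165 tin 267.0 176.9 [75, 120, 31, 18, 403] [0.5075 0.2284 0.032 ]
scene 165 sil 289.4 202.0 [164, 220, 31, 20, 493] [0.5158 0.0733 0.032 ]
scene 165 call 307.2 230.5 [233, 332, 35, 24, 662] [ 0.5055 -0.0649  0.032 ]
scene 165 elb 336.2 266.3 [347, 472, 40, 30, 964] [ 0.509  -0.2171  0.032 ]
side 130 elb 297.0 171.2 [59, 0, 22, 24, 211] [ 0.6806 -0.3128  0.029 ]
side 130 call 306.8 172.5 [93, 0, 30, 25, 508] [ 0.6442 -0.3026  0.029 ]
side 130 sil 338.1 175.0 [226, 11, 15, 24, 214] [ 0.5311 -0.2833  0.029 ]
side 130 tin 355.9 178.5 [238, 2, 142, 69, 4155] [ 0.4681 -0.2558  0.029 ]
side 165 elb 344.4 183.8 [244, 49, 31, 17, 428] [ 0.5081 -0.2098  0.032 ]
side 165 call 345.2 206.3 [247, 137, 32, 20, 490] [ 0.5041 -0.0574  0.032 ]
side 165 sil 341.1 230.4 [228, 233, 36, 21, 598] [0.5149 0.0806 0.032 ]
side 165 tin 343.4 262.7 [236, 360, 40, 26, 789] [0.5065 0.2346 0.032 ]
elb 130 [ 0.5931 -0.2096  0.0451]
elb 165 [ 0.5091 -0.2152  0.0295]
call 130 [ 0.5568 -0.1093  0.0947]
call 165 [ 0.5053 -0.0625  0.0295]
sil 130 [ 0.4972 -0.0464  0.1361]
sil 165 [0.5159 0.0762 0.0295]
tin 130 [0.4577 0.0341 0.171 ]
tin 165 [0.5075 0.2313 0.0298]
```

Run:
```python
from station import *
import cv2,pickle
set_gripper(0.0)
for yaw in (-90,0,90,180):
    print(yaw,inverse_kinematics([.509,-.2135,.2],[180,0,yaw]))
move_pose([.509,-.2135,.2],[180,0,90])
p,r=current_ee_pos(),current_eef_rot()
f=grab_frame("wrist");f["p"]=p;f["r"]=r
pickle.dump(f,open("w1.pkl","wb"));cv2.imwrite("pics/w1.png",f["frame"][:,:,::-1])
print(current_clock(),p,r,current_width(),current_contact_force())
```

```text
-90 [ -22.7556083    16.96369256   -0.78890336   72.24740408    0.
 -112.7556083 ]
0 [-22.7556083   16.96369256  -0.78890336  72.24740408   0.
 157.2443917 ]
90 [-22.7556083   16.96369256  -0.78890336  72.24740408   0.
  67.2443917 ]
180 [-22.7556083   16.96369256  -0.78890336  72.24740408   0.
 -22.7556083 ]
3.675 [ 0.50929393 -0.21278236  0.20005891] [ 1.79992225e+02 -6.12242319e-03  9.00721457e+01] 0.005511120335809934 [ 0.97889099 -0.25252516 -0.50373724]
```

View pics/w1.png

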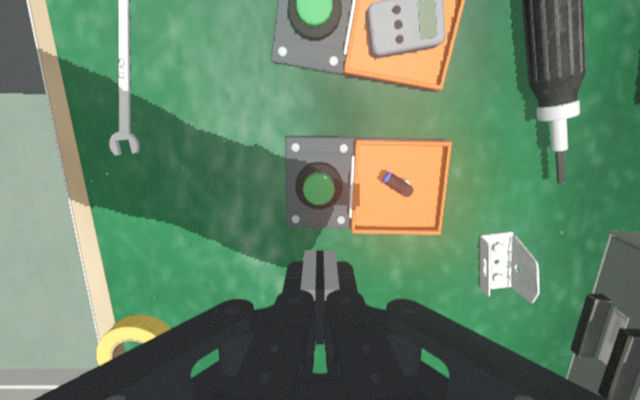

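The wrist picture confirms the bay below the gripper holds the elbow fitting: black, blue collar, at (397,183). Its key is at about (319,188).

```bash
cat >> h.py <<'E'
from scipy.spatial.transform import Rotation as Ro
def wkey(f,guess):
    """pixel blob of key near guess pixel -> world at z=.032"""
    T=f["T_tool_cam"];Rw=Ro.from_euler("xyz",f["r"],degrees=True).as_matrix()
    R=Rw@T[:3,:3];o=Rw@T[:3,3]+f["p"]
    g=dict(f);g["R"]=R.T;g["t"]=-R.T@o
    hsv=cv2.cvtColor(f["frame"][:,:,::-1].copy(),cv2.COLOR_BGR2HSV)
    # housing+key disc: dark ring contour around the guess
    res={}
    m=cv2.inRange(hsv,(50,60,70),(80,255,255))
    k,lab,s,c=cv2.connectedComponentsWithStats(m)
    i=lab[guess[1],guess[0]]
    return s[i].tolist(),c[i],onz(g,*c[i],.032),g
E
python3 - <<'E'
import pickle
from h import *
f=pickle.load(open("w1.pkl","rb"))
s,c,X,g=wkey(f,(319,188));print(s,c,X.round(4),proj(g,[.509,-.2135,.032]))
x,y,w,h,_=s
print(onz(g,x+w/2-.5,y+h/2-.5,.032))
E
```

```text
[302, 172, 32, 33, 826] [317.71670702 188.14527845] [ 0.508  -0.2155  0.032 ] [318.84274388 186.01506507]
[ 0.50776214 -0.21537326  0.032     ]
```

```bash
cat > press.py <<'E'
from station import *
def press(x,y):
    move_linear([x,y,.045],vel=.12); pause(.2)
    f0=current_contact_force()[2]; print("f0",f0)
    for z in (.030,.0275,.0255,.0245):
        h=move_linear([x,y,z],vel=.02,guard=15); pause(.15)
        p=current_ee_pos(); f=current_contact_force()[2]-f0
        print(z,h,p.round(4),round(f,2))
        if h or f>4.5: break
    pause(.2)
    move_linear([x,y,.06],vel=.08); pause(.2)
    print("up",current_contact_force()[2]-f0,current_clock())
E
python3 - <<'E'
from press import *
import cv2
press(.508,-.215)
f=grab_frame("wrist");cv2.imwrite("pics/w2.png",f["frame"][:,:,::-1])
E
```

```text
f0 -0.0732955132581687
0.03 False [ 0.5079 -0.215   0.0301] 2.37
0.0275 False [ 0.5081 -0.215   0.0276] 3.36
0.0255 False [ 0.5081 -0.2151  0.0256] 4.27
0.0245 False [ 0.5081 -0.215   0.0245] 3.49
up 0.1886613497268826 8.5833
```

View pics/w2.png

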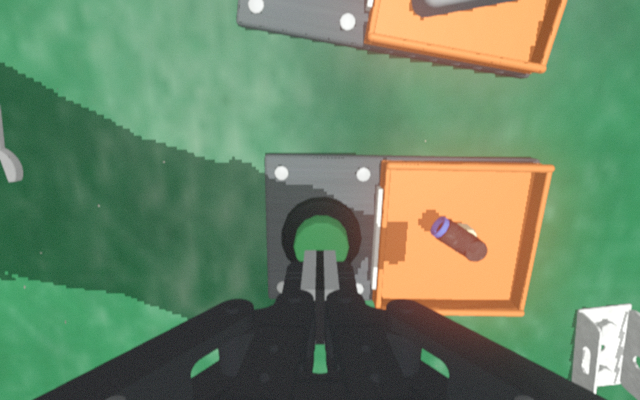

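The spring force rose with depth to about 4.3 N at 6.4 mm, which fits the key's spec. I went on to about 7.5 mm. The key at (322,240) is up again and the part hasn't moved. Now the silencer bay.

Run:
```python
from station import *
import cv2,pickle
from h import wkey
move_linear([.508,-.215,.2],vel=.2)
move_pose([.5155,.076,.2],[180,0,90]); pause(.2)
p,r=current_ee_pos(),current_eef_rot()
f=grab_frame("wrist");f["p"]=p;f["r"]=r
pickle.dump(f,open("w3.pkl","wb"));cv2.imwrite("pics/w3.png",f["frame"][:,:,::-1])
print(current_clock(),p,r)
s,c,X,g=wkey(f,(319,188));print(s,c,X.round(4))
```

```text
10.85 [0.5157388  0.07487474 0.1999175 ] [-1.79996713e+02  6.93559243e-03  8.98966412e+01]
[303, 169, 32, 34, 835] [318.1748503  185.39281437] [0.5148 0.0747 0.032 ]
```

View pics/w3.png

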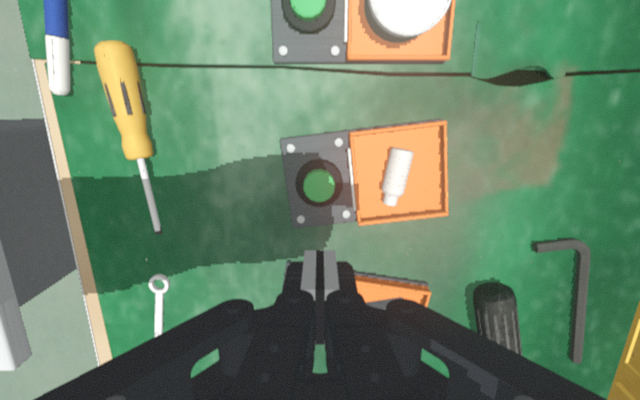

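The white silencer is in the tray at (397,177) and its key is at (318,185), which puts it at (0.515, 0.075).

Run:
```python
from press import *
import cv2
press(.515,.075)
move_linear([.515,.075,.25],vel=.2); pause(.2)
print(current_clock(),current_contact_force())
for n in("wrist","scene"):
    f=grab_frame(n);cv2.imwrite(f"pics/{n}4.png",f["frame"][:,:,::-1])
```

```text
f0 0.5316032728155438
0.03 False [0.5149 0.075  0.0301] 1.11
0.0275 False [0.5151 0.075  0.0276] 3.17
0.0255 False [0.5151 0.075  0.0255] 3.14
0.0245 False [0.5151 0.075  0.0246] 3.56
up -0.2700388547195906 15.7583
17.0583 [0.51395557 0.58523786 0.3711123 ]
```

View pics/wrist4.png

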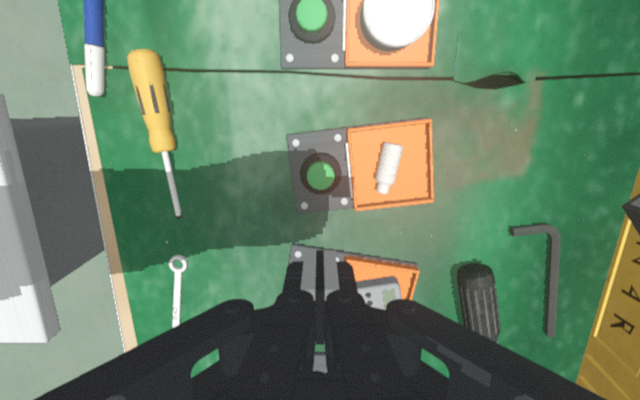

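View pics/scene4.png

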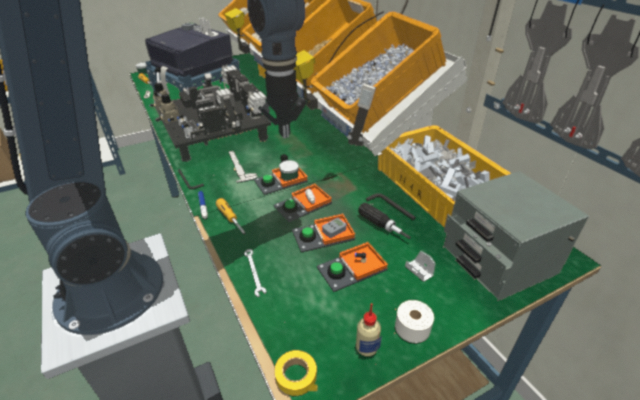

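```bash
python3 -c "
from station import *
hand_in(); print(current_clock())"
```

```text
the job is handed in; nothing more can be done
the job is handed in; nothing more can be done
```

I pressed the elbow fitting's key and let it come up. I then did the same with the white silencer's key, withdrew to 0.25 m and handed the job in at about 17 s. `hand_in()` gives no verdict, so the result rests on the checks below.

- **Press depth:** for both keys the shut fingertips went down to about 24.5 mm above the bench. From the stated key height that is about 7.5 mm of travel.
- **Spring force:** the elbow key read up to 4.3 N, but dropped to 3.5 N at the deepest point instead of rising. The silencer key read about 3.6 N above its zero reading, where the spring should give about 4.8 N. The force readings wander by about half a newton or more, so I relied on the measured depth, not the force.
- **Contact:** no force guard tripped, and the force went back to about zero after each press.
- **Scene:** in the last pictures all four keys look up. The parts and the visible bystanders look unmoved by eye, with nothing touching the robot.
- **Key positions:** the two fixed cameras disagreed by about 7 mm in y, so I averaged them. The wrist camera agreed with that average to about 2 mm for both keys, and I pressed at its positions.

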